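# Set the antenna tuner's tongue to its scribed line and test the radio

### The arm

A 6-joint arm with a two-finger parallel gripper is mounted at the origin on the work surface. World frame = base frame: x ahead of the robot, y to its left, z up, the work surface at z = 0. Lengths are in mm, angles in degrees, forces in N, time in s.
With the tool pointing down it reaches from about 325 to 900 mm from the base axis. Payload 3.5 kg.
Tool frame: the origin (TCP) lies midway between the tips of the shut fingers; the grasp point (between the pads) lies 19 mm behind it; z points along the fingers, y is the line along which they close (so a half turn about z gives the same grasp; the last joint's range is limited). The gripper opens to 85 mm and grips with 20 to 120 N. Pads are 22 mm wide; open, the fingers measure 114 mm over their backs; the gripper's body (76 mm by 85 mm) begins 54 mm behind the grasp point. The pads swing forward as they close: fully open they stand 13 mm farther back than shut.
Start: joints at [-69.236, 15.837, -1.513, 72.651, 0, 84.076], TCP at [280.699, -558.417, 231.313] pointing down, gripper open.
Joint ranges: [-178.77, 178.77], [-48.84, 107.48], [-61.69, 71.31], [-111.58, 123.2], [-90, 87.43], [-180, 180]. Speed limits (degrees/s): [147.25, 147.25, 180, 180, 180, 180].

### API

Orientations are given as a 3x3 rotation matrix whose columns are the frame's x, y, z axes.
In Python, from plant import observe, viewer, manip gives the robot as it stands. The module is installed in compiled form; this text tells all that it offers.
- The arm moves only by the shell command python3 -m inch 'ROWS' [OPENING] [FORCE]. ROWS is a JSON object of lists of equal length, an entry for each row: "translation": the shift along the tool's x, y, z in mm, a list of three; "turn": the turn about the tool's z in degrees. In form: {"translation": [[dx, dy, dz], ...], "turn": [turn, ...]}. A call has 1 to 12 rows; each row is the pose to reach, as a shift and turn from the pose commanded when the call began, along the tool's axes at that moment; what a row does not reach only later rows make up. A row lasts 1/10 s, in which the tool goes at most 50 mm and 8.59 degrees, less where a joint would pass 70% of its speed; a pose out of reach is approached as far as the arm can. A call with a gripper value outside its range is refused whole. OPENING is the closure, from 0 (fully open) to 1 (shut), set as the call begins (- or left out, the last holds). The fingers move at their own pace and stop on an object; FORCE is the grip in N (left out, the last holds). Time passes only in rows, so rows that repeat a pose let the fingers close. It gives the time, the measured TCP pose, the force, the opening and the grip force at its end, in the units of the state.
- observe(): the state, without advancing time (a new reading comes with each control period).
- viewer.snapshot(name): name is "side" or "top" or "wrist"; returns the picture (384x512x3 uint8, red, green, blue); there is no depth.
- viewer.camera_params(name): a dict with "intrinsics" (3x3 intrinsics, pixels), "R" (3x3) and "t" (3): a world point X has camera coordinates R X + t. Camera axes: x right, y down, z forward; pixel columns grow to the right and rows downward; lengths in mm; the calibration is good to about 2 mm. A picture is of the moment at which its call begins: read the wrist's pose just before it. camera_params takes no time and is no camera call; for the wrist camera it gives the pose at the moment of the call.
- manip.hand_in(): hands the job in; it is judged then, once.
The state is a dict: "clock": time; "qpos": joint angles; "qvel": joint speeds; "joint_efforts": joint torques, N m; "tcp_pos": TCP position; "tool_rot": TCP orientation; "force": force on the tool from outside, world axes, zero at the start; "torque": the same for the moment, N m; "gripper_width": finger opening in mm; "grip_force": force on a finger pad.
Only numpy, scipy, OpenCV 4.12 (cv2) and the standard library are available. Lean on these libraries where they do the work, as an engineer would, in place of code of your own. Each camera call takes 0.05 s, during which the arm holds its last target. There are 200 camera calls.

### The job

Press a fingertip gently on the black rubber tread of the antenna tuner and slide the brass tongue out of its hood until its front edge meets the red scribed line, without running past the line, then let go of it. Then press the red test switch on the field radio fully down, gently, and let it come back up. Leave the other things on the cart alone.

Things in the scene. Friction and masses are not known exactly. Their poses are not given: they have to be found in the camera images.
- tuner: Slide antenna tuner, fixed: aluminium bed 315 x 104 x 6 mm; at one end an olive hood 120 mm long, 104 wide, 50 high; ahead of it two rails (22 mm wide, tops 34 mm above the cart) form a channel 60 mm wide, 195 mm long. Origin on the cart top under the middle of the hood's mouth; x points out of the hood along the channel, the way the tongue slides out; z up.
- mouth (a point): Middle of the hood's mouth at rail-top height. From here comes the tongue's tread: ribbed black rubber, 56 mm wide, from under the hood to 12 mm behind the tongue's front edge, below the rail tops, so moved only by pressing on it from above and dragging. Its top lies 15 to 32 mm above the cart, varying, not reported: feel for it. It yields 1 mm per 8 N, up to 5 mm.
- channel_end (a point): Middle of the channel's open end at rail-top height. The tongue drags with 5 to 6 N and stays where left: a press of 8 to 11 N drags it, a lighter one may slip, over 16 N in all on tongue or tread harms it. It climbs or sinks along its way, by a hidden slope up to 0.025 rad, so the press must be corrected during the slide. Nothing stops it at the line.
- tongue: Brass tongue, a plate 4 mm thick and 58 mm wide, of which 95 to 110 mm stands out of the hood at first. Origin at the middle of the top of its front edge (11 to 21 mm above the cart); x points the way it slides out. It can slide until 185 mm stand out, well past the line.
- line (a point): Middle of the red scribed line (2 mm wide) that crosses the channel floor and both rail tops at right angles to the slide, 6 mm above the cart. x points along the slide, out of the hood. It lies 145 to 170 mm from the hood's mouth and does not move.
- test (a joint): Travel of the red test switch: 0 m up, 0.006 m fully down. A spring pushes it up; it takes 1.5 N to start and 5 N to be fully down. It must not be loaded with more than 20 N.
- test_top (a point): Middle of the top of the red test switch, a round red push button 28 mm across, standing 18 mm in all (with its black collar) above the upward-facing panel of the olive field radio. The radio (200 x 240 mm, 85 mm high) lies on its back and is fixed. Pressed straight down. This point moves with the button.
- whip: Bystander: black collapsed whip antenna, 203 mm long, 14 mm thick, lying. Origin under its middle, x along it.
- stake: Bystander: galvanized ground stake, 265 mm long, 14 mm thick, with a 50 mm cross head, lying. Origin under its middle, x along it.
- handheld: Bystander: orange handheld transceiver, 115 x 58 x 34 mm with an 85 mm stub antenna along x, lying. Origin under its middle.
- wingnut: Bystander: brass wing nut, 44 mm across the wings. Origin under its middle.
- driver: Bystander: screwdriver, lying. Origin under its middle, handle to -x.
- mug: Bystander: mug, 80 mm across and 90 mm high. Origin under its middle.

How it is judged:
By the outcome, as a careful person would: the job done as asked, in the order asked, and still so for the second after the job is handed in, with the robot touching nothing.
It also fails if it takes over 61 s, if anything falls off the work surface, if the arm or the gripper's body presses on something with over 40 N, if the wrist force passes 120 N, or if a joint passes its speed limit or range.

## Working session

There is one attempt and no reset: what is moved stays moved. The work goes in short steps, Python scripts to look and compute and a shell command to move; the robot and the scene stay as the last step left them, time stands still between calls to the robot, and variables do not carry over. Pictures are saved under pics/ and viewed, at most 10 in all, crops included, and the job is handed in when it is done.

```bash
mkdir -p pics; cat > h.py <<'E'
import numpy as np, cv2
from plant import observe, viewer, manip
def snap(n,f):
    im=viewer.snapshot(n); cv2.imwrite('pics/'+f,cv2.cvtColor(im,cv2.COLOR_RGB2BGR)); return im
def ray(n,uv,z,p=None):
    p=p or viewer.camera_params(n); K=np.array(p['intrinsics']);R=np.array(p['R']);t=np.array(p['t']).ravel()
    C=-R.T@t; d=R.T@np.linalg.solve(K,[uv[0],uv[1],1]); return C+d*(z-C[2])/d[2]
def proj(n,X,p=None):
    p=p or viewer.camera_params(n); K=np.array(p['intrinsics']);c=np.array(p['R'])@X+np.array(p['t']).ravel(); q=K@c; return q[:2]/q[2]
E
python3 - <<'E'
from h import *
a=snap('top','top0.png');
for n in('top','side','wrist'):
    p=viewer.camera_params(n);print(n,np.round(p['intrinsics'],1).tolist(),np.round(-np.array(p['R']).T@np.array(p['t']).ravel()))
o=observe();print(o['clock'],o['force'],o['tool_rot'])
b=snap('side','side0.png')
cv2.imwrite('pics/t0.png',cv2.cvtColor(cv2.resize(a,(800,600),interpolation=cv2.INTER_CUBIC),cv2.COLOR_RGB2BGR))
E
```

```text
top [[480.5, 0.0, 255.1], [0.0, 480.5, 192.5], [0.0, 0.0, 1.0]] [ 202.    6. 1639.]
side [[361.3, 0.0, 259.2], [0.0, 361.3, 189.8], [0.0, 0.0, 1.0]] [  449. -1100.   895.]
wrist [[272.6, 0.0, 258.7], [0.0, 272.6, 188.8], [0.0, 0.0, 1.0]] [ 344. -526.  373.]
0.05 [-0.24598275  0.3329362  -0.73913361] [[ 8.93462187e-01  4.49137662e-01 -8.24946754e-04]
 [ 4.49138388e-01 -8.93459926e-01  2.01703076e-03]
 [ 1.68867615e-04 -2.17265597e-03 -9.99997626e-01]]
```

View pics/t0.png

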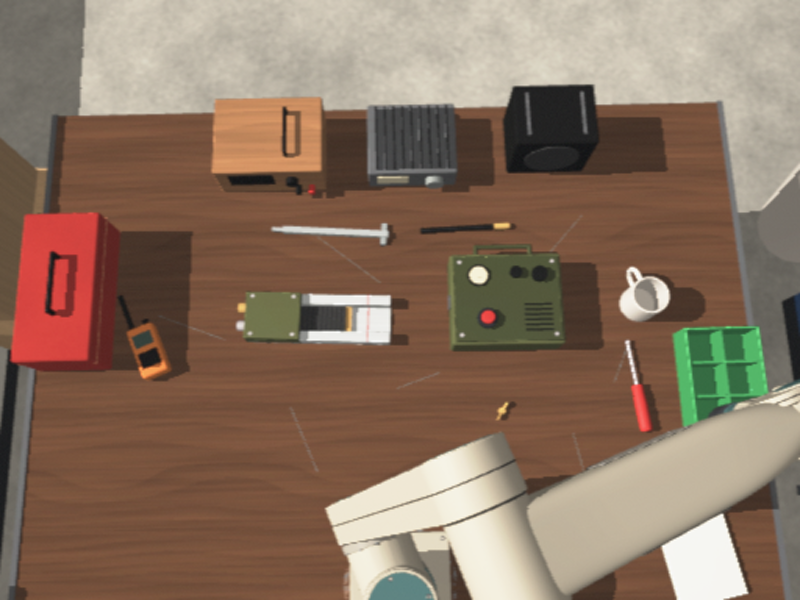

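The top view (800x600 scale) shows the tuner's hood at (271,317), the brass edge at (350,318), the red line near (368,318) and the channel end at (391,318). The test switch is at (488,317). I'll enlarge it.

```bash
python3 - <<'E'
from h import *
a=cv2.imread('pics/top0.png')
c=a[180:230,150:260]; d=a[180:230,285:335]
c=cv2.resize(c,None,fx=7,fy=7,interpolation=cv2.INTER_CUBIC)
cv2.imwrite('pics/c1.png',c)
h=cv2.cvtColor(a,cv2.COLOR_BGR2HSV)
m=((h[...,0]<8)|(h[...,0]>172))&(h[...,1]>150)&(h[...,2]>120); m[:,:290]=0;m[:,335:]=0;m[:180]=0;m[230:]=0
ys,xs=np.nonzero(m);print(xs.mean(),ys.mean(),len(xs),ray('top',(xs.mean(),ys.mean()),103))
E
```

```text
312.04918032786884 202.44262295081967 61 [ 533.57361175 -197.75830087  103.        ]
```

View pics/c1.png

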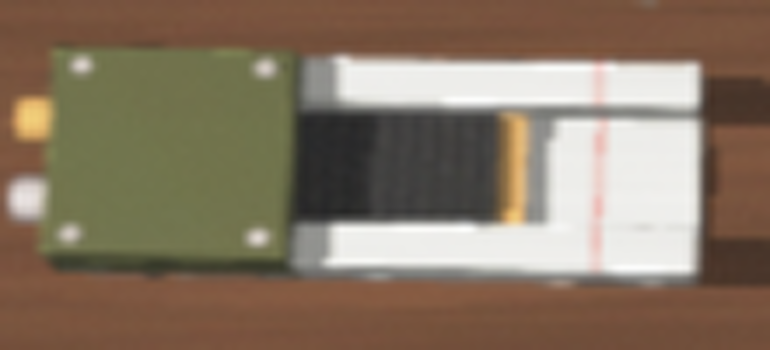

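```bash
cat >> h.py <<'E'
def to(P,n=None):
    o=observe(); R=np.array(o['tool_rot']); return R.T@(np.array(P)-np.array(o['tcp_pos']))
E
python3 - <<'E'
from h import *
f=lambda u,v,z:np.round(ray('top',(150+u/7-.43,180+v/7-.43),z),1)
print('line',f(600,62,34),f(600,165,6),f(597,270,34))
print('edge',f(526,168,16))
print('end',f(701,62,34),f(697,272,34)); print('hood',f(296,50,50),f(288,262,50))
print(to([530,140,220]))
E
```

```text
line [604.4  54.7  34. ] [558.7  56.5   6. ] [500.6  57.9  34. ]
edge [555.9  92.7  16. ]
end [603.1   5.1  34. ] [498.4   9.5  34. ]
hood [610.  202.1  50. ] [505.2 205.4  50. ]
[ 536.34498883 -511.33837006   11.40442783]
```

```bash
python3 - <<'E'
from h import *
print(to([556,140,200]))
E
python3 -m inch '{"translation":[[45,-40,2],[90,-80,4],[135,-120,6],[180,-160,8],[225,-200,10],[270,-240,12],[315,-280,14],[360,-310,16],[405,-350,18],[440,-390,20],[480,-420,22],[500,-450,24]],"turn":[-8,-16,-24,-32,-40,-48,-56,-64,-72,-80,-88,-96]}' 1 20
python3 - <<'E'
from h import *
print(to([556,140,160]),observe()['qpos'])
E
```

```text
[ 559.57080761 -499.62214757   31.38670679]
clock: 1.3
tcp_pos: [503.1, 0.4, 210.2]
tool_rot: [[-0.545, 0.839, 0.0], [0.839, 0.545, -0.0], [-0.0, 0.0, -1.0]]
force: [1.5, -0.9, -0.3]
gripper_width: -0.2
grip_force: 0.0
[ 88.29962951 120.40895985  50.19829217] [-7.31855179e+00  4.19007122e+00 -1.81344723e+01  6.76581364e+01
 -9.83533364e-03  4.96637601e+01]
```

```bash
python3 -m inch '{"translation":[[20,30,0],[40,60,0],[60,90,0],[80,110,10],[88,120,20],[88,120,40],[88,120,50],[88,120,50],[88,120,50],[88,120,50],[88,120,50],[88,120,50]],"turn":[-8,-16,-24,-32,-40,-48,-56,-64,-72,-80,-88,-96]}' >/dev/null
python3 -m inch '{"translation":[[0,0,0],[0,0,0],[0,0,0],[0,0,0],[0,0,0],[0,0,0],[0,0,0]],"turn":[-8.2,-16.4,-24.6,-32.8,-41,-49,-49]}'
python3 - <<'E'
from h import *
o=observe();print(o['qpos'],o['tool_rot'])
p=viewer.camera_params('wrist');a=snap('wrist','w1.png');
import pickle;pickle.dump(p,open('w1.pkl','wb'))
cv2.imwrite('pics/w1b.png',cv2.cvtColor(cv2.resize(a,(800,600),interpolation=cv2.INTER_CUBIC),cv2.COLOR_RGB2BGR))
E
```

```text
clock: 3.2
tcp_pos: [555.7, 137.2, 160.0]
tool_rot: [[-0.041, -0.999, -0.001], [-0.999, 0.041, -0.0], [0.0, 0.001, -1.0]]
force: [-0.6, -0.4, -0.3]
gripper_width: -0.1
grip_force: 0.0
[ 7.39614050e+00  1.32912957e+01 -1.37365552e+01  6.30335814e+01
  8.93828212e-04 -8.02797647e+01] [[-4.05519048e-02 -9.99176865e-01 -1.06528336e-03]
 [-9.99177419e-01  4.05520579e-02 -1.22552052e-04]
 [ 1.65650608e-04  1.05943736e-03 -9.99999425e-01]]
```

View pics/w1b.png

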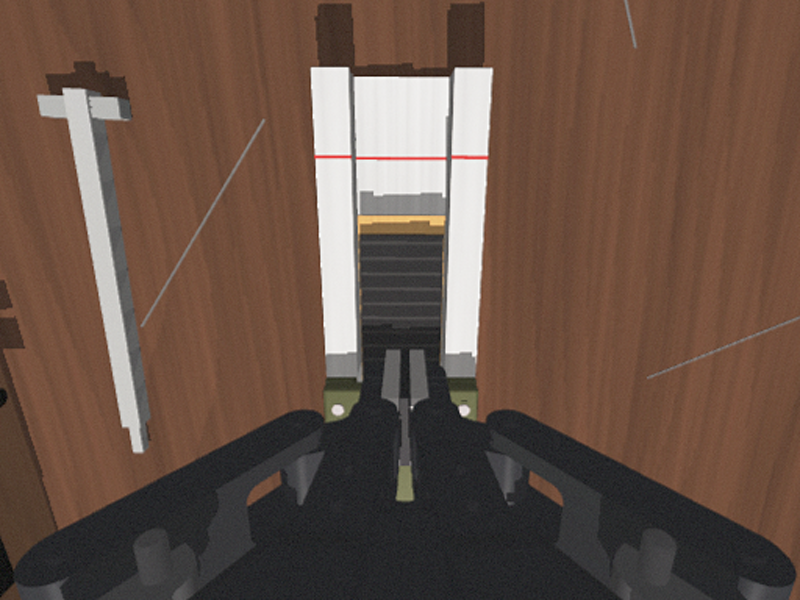

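The wrist view (800 scale) shows the red line at v≈158 (u 314–488), the tongue's front edge at v≈215 (u 359–446), the tread from v≈234 back, and the fingers over the hood end of the tread.

```bash
python3 - <<'E'
from h import *
import pickle;p=pickle.load(open('w1.pkl','rb'))
f=lambda u,v,z:np.round(ray('w',(u*.64-.2,v*.64-.2),z,p),1)
print('cam',-np.array(p['R']).T@np.array(p['t']).ravel(),np.round(p['R'],3).tolist())
print('line rails',f(314,156.5,34),f(488,157.5,34),'floor',f(355,157.5,6),f(446,158.5,6))
for z in(11,16,21):
  a,b=f(359,215,z),f(446,215,z);print('edge',z,a,b,np.linalg.norm(a-b))
print('tread start',f(402,234,20),'end',f(312,68,34),f(492,68,34),'mouth',f(327,377,34),f(477,377,34))
E
```

```text
cam [552.85022672  65.56936826 302.53674161] [[-0.999, 0.041, 0.003], [0.04, 0.959, 0.281], [0.009, 0.281, -0.96]]
line rails [606.   55.3  34. ] [501.8  60.1  34. ] floor [584.5  55.9   6. ] [524.3  59.    6. ]
edge 11 [584.   93.1  11. ] [525.3  95.5  11. ] 58.74904254538967
edge 16 [583.5  92.6  16. ] [525.7  95.   16. ] 57.8498055312202
edge 21 [582.9  92.2  21. ] [526.2  94.5  21. ] 56.746629855877714
tread start [555.5 105.9  20. ] end [602.4   7.6  34. ] [500.2  11.7  34. ] mouth [611.7 201.1  34. ] [507.4 205.5  34. ]
```

```bash
cat > ok.py <<'E'
import sys; from plant import observe
o=observe();print(round(o['clock'],2),[round(float(v),2) for v in o['tcp_pos']],[round(float(v),2) for v in o['force']])
sys.exit(abs(o['force'][2])>float(sys.argv[1]))
E
python3 -m inch '{"translation":[[0,-1.5,20],[0,-1.5,50],[0,-1.5,80],[0,-1.5,105],[0,-1.5,120],[0,-1.5,125],[0,-1.5,125],[0,-1.5,125]],"turn":[0,0,0,0,0,0,0,0]}' >/dev/null; python3 ok.py 3 &&
python3 -m inch '{"translation":[[0,0,1],[0,0,2],[0,0,2]],"turn":[0,0,0]}' >/dev/null; python3 ok.py 1.5 &&
python3 -m inch '{"translation":[[0,0,0.5],[0,0,1],[0,0,1]],"turn":[0,0,0]}' >/dev/null; python3 ok.py 1.5 &&
python3 -m inch '{"translation":[[0,0,0.5],[0,0,1],[0,0,1]],"turn":[0,0,0]}' >/dev/null; python3 ok.py 1.5 &&
python3 -m inch '{"translation":[[0,0,0.5],[0,0,1],[0,0,1]],"turn":[0,0,0]}' >/dev/null; python3 ok.py 1.5 &&
python3 -m inch '{"translation":[[0,0,0.5],[0,0,1],[0,0,1]],"turn":[0,0,0]}' >/dev/null; python3 ok.py 1.5 &&
python3 -m inch '{"translation":[[0,0,0.5],[0,0,1],[0,0,1]],"turn":[0,0,0]}' >/dev/null; python3 ok.py 1.5 &&
python3 -m inch '{"translation":[[0,0,0.5],[0,0,1],[0,0,1]],"turn":[0,0,0]}' >/dev/null; python3 ok.py 1.5
```

```text
4.05 [558.49, 137.27, 36.32] [0.01, -0.0, 0.56]
4.05 [558.49, 137.27, 36.32] [0.01, -0.0, 0.56]
4.05 [558.49, 137.27, 36.32] [0.01, -0.0, 0.56]
4.05 [558.49, 137.27, 36.32] [0.01, -0.0, 0.56]
4.05 [558.49, 137.27, 36.32] [0.01, -0.0, 0.56]
4.05 [558.49, 137.27, 36.32] [0.01, -0.0, 0.56]
4.05 [558.49, 137.27, 36.32] [0.01, -0.0, 0.56]
4.05 [558.49, 137.27, 36.32] [0.01, -0.0, 0.56]False
False
False
False
False
False
False
False
```

```bash
sed -i 's/sys.exit(\(.*\))$/sys.exit(int(\1))/' ok.py; python3 ok.py 1.8 &&
python3 -m inch '{"translation":[[0,0,1],[0,0,2],[0,0,2]],"turn":[0,0,0]}' >/dev/null; python3 ok.py 1.8 &&
python3 -m inch '{"translation":[[0,0,0.5],[0,0,1],[0,0,1]],"turn":[0,0,0]}' >/dev/null; python3 ok.py 1.8 &&
python3 -m inch '{"translation":[[0,0,0.5],[0,0,1],[0,0,1]],"turn":[0,0,0]}' >/dev/null; python3 ok.py 1.8 &&
python3 -m inch '{"translation":[[0,0,0.5],[0,0,1],[0,0,1]],"turn":[0,0,0]}' >/dev/null; python3 ok.py 1.8 &&
python3 -m inch '{"translation":[[0,0,0.5],[0,0,1],[0,0,1]],"turn":[0,0,0]}' >/dev/null; python3 ok.py 1.8 &&
python3 -m inch '{"translation":[[0,0,0.5],[0,0,1],[0,0,1]],"turn":[0,0,0]}' >/dev/null; python3 ok.py 1.8 &&
python3 -m inch '{"translation":[[0,0,0.5],[0,0,1],[0,0,1]],"turn":[0,0,0]}' >/dev/null; python3 ok.py 1.8
```

```text
4.05 [558.49, 137.27, 36.32] [0.01, -0.0, 0.56]
4.35 [558.05, 137.22, 34.0] [0.93, 0.45, -0.72]
4.65 [557.62, 137.16, 32.43] [-0.8, -0.58, 0.05]
4.95 [557.56, 137.14, 31.32] [-0.02, -0.0, -0.34]
5.25 [557.57, 137.15, 30.36] [0.35, -0.22, 0.94]
5.55 [557.57, 137.11, 29.35] [-0.47, 0.48, 0.19]
5.85 [557.58, 137.17, 28.36] [0.72, 0.23, 0.03]
6.15 [557.59, 137.13, 27.38] [-0.35, 0.44, 0.95]
```

```bash
python3 ok.py 2 &&
python3 -m inch '{"translation":[[0,0,0.5],[0,0,1],[0,0,1]],"turn":[0,0,0]}' >/dev/null; python3 ok.py 2 &&
python3 -m inch '{"translation":[[0,0,0.5],[0,0,1],[0,0,1]],"turn":[0,0,0]}' >/dev/null; python3 ok.py 2 &&
python3 -m inch '{"translation":[[0,0,0.5],[0,0,1],[0,0,1]],"turn":[0,0,0]}' >/dev/null; python3 ok.py 2 &&
python3 -m inch '{"translation":[[0,0,0.5],[0,0,1],[0,0,1]],"turn":[0,0,0]}' >/dev/null; python3 ok.py 2 &&
python3 -m inch '{"translation":[[0,0,0.5],[0,0,1],[0,0,1]],"turn":[0,0,0]}' >/dev/null; python3 ok.py 2 &&
python3 -m inch '{"translation":[[0,0,0.5],[0,0,1],[0,0,1]],"turn":[0,0,0]}' >/dev/null; python3 ok.py 2 &&
python3 -m inch '{"translation":[[0,0,0.5],[0,0,1],[0,0,1]],"turn":[0,0,0]}' >/dev/null; python3 ok.py 2
```

```text
6.15 [557.59, 137.13, 27.38] [-0.35, 0.44, 0.95]
6.45 [557.59, 137.14, 26.37] [-0.26, 0.4, -0.3]
6.75 [557.58, 137.13, 25.37] [-0.63, -0.37, -0.0]
7.05 [557.6, 137.17, 24.39] [0.32, -0.04, -0.11]
7.35 [557.61, 137.15, 23.37] [-0.1, -0.97, -0.58]
7.65 [557.72, 137.18, 22.5] [-0.42, 0.4, 1.36]
7.95 [557.8, 137.15, 21.87] [-1.91, -0.65, 4.33]
7.95 [557.8, 137.15, 21.87] [-1.91, -0.65, 4.33]
```

```bash
python3 -m inch '{"translation":[[0,0,0.4],[0,0,0.8],[0,0,0.8]],"turn":[0,0,0]}' >/dev/null; python3 ok.py 9 &&
python3 -m inch '{"translation":[[0,0,0.3],[0,0,0.3]],"turn":[0,0]}' >/dev/null; python3 ok.py 9
```

```text
8.25 [557.86, 137.16, 21.35] [-1.87, -0.47, 7.46]
8.45 [557.86, 137.14, 21.2] [-1.21, -0.53, 8.45]
```

```bash
python3 -m inch '{"translation":[[0,0,0.3],[1,0,0.3],[2,0,0.3],[3,0,0.3],[4,0,0.3],[5,0,0.3],[5,0,0.3]],"turn":[0,0,0,0,0,0,0]}' >/dev/null; python3 ok.py 9;  python3 -m inch '{"translation":[[1,0,0],[2,0,0],[3,0,0],[3,0,0]],"turn":[0,0,0,0]}' >/dev/null; python3 ok.py 9
```

```text
9.15 [557.8, 134.35, 21.17] [-1.94, 5.68, 9.11]
9.55 [557.66, 131.35, 21.15] [-3.61, 5.01, 8.88]
```

```bash
python3 -m inch '{"translation":[[1,0.1,0],[2,0.2,0],[3,0.3,0.1],[4,0.4,0.1],[5,0.5,0.1],[6,0.5,0.1],[6,0.5,0.1]],"turn":[0,0,0,0,0,0,0]}' >/dev/null; python3 ok.py 9
python3 - <<'E'
from h import *
p=viewer.camera_params('wrist');a=snap('wrist','w2.png')
import pickle;pickle.dump(p,open('w2.pkl','wb'))
print(proj('w',np.array([554.5,57.5,6]),p),proj('w',np.array([554.5,80,16]),p))
cv2.imwrite('pics/w2b.png',cv2.cvtColor(cv2.resize(a[20:320,110:410],(600,600),interpolation=cv2.INTER_CUBIC),cv2.COLOR_RGB2BGR))
E
```

```text
10.25 [557.35, 125.38, 21.23] [-1.41, 4.73, 9.1]
[258.48633422 115.77401416] [260.11224332 158.87990172]
```

View pics/w2b.png

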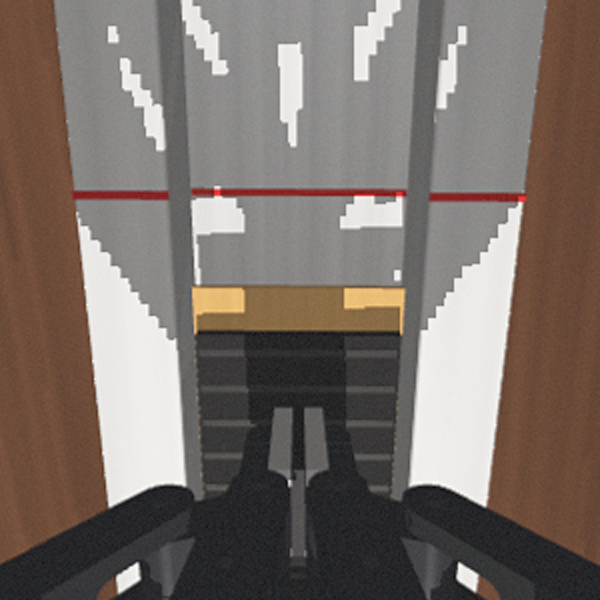

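```bash
python3 - <<'E'
from h import *
import pickle;p=pickle.load(open('w2.pkl','rb'))
f=lambda u,v,z:np.round(ray('w',(110+u/2-.25,20+v/2-.25),z,p),1)
print('cam',-np.array(p['R']).T@np.array(p['t']).ravel())
print('line',f(192,192,6),f(405,194,6),f(74,195,34),f(524,198,34))
for z in(8,12,16,20):
  a,b=f(192,286,z),f(404,287,z);print('edge',z,a,b,np.linalg.norm(a-b))
E
```

```text
cam [554.22973879  53.01403422 163.43747896]
line [583.9  56.3   6. ] [524.5  59.2   6. ] [605.8  55.3  34. ] [502.4  60.1  34. ]
edge 8 [586.   82.5   8. ] [524.7  85.2   8. ] 61.35943285265921
edge 12 [585.2  81.7  12. ] [525.5  84.4  12. ] 59.76102408761086
edge 16 [584.4  81.   16. ] [526.3  83.5  16. ] 58.1537617012004
edge 20 [583.6  80.2  20. ] [527.   82.7  20. ] 56.65518511133824
```

Wrist crop: the line is at v≈193 and the tongue's edge at v≈286 (centre u≈298), so about 24.5 mm is left and there's no slip. I'll continue in steps.

```bash
python3 -m inch '{"translation":[[1,0.1,0],[2,0.1,0],[3,0.1,0],[4,0.1,0],[5,0.1,0],[6,0.1,0],[6,0.1,0]],"turn":[0,0,0,0,0,0,0]}' >/dev/null; python3 ok.py 10.3 &&
python3 -m inch '{"translation":[[1,0,0],[2,0,0],[3,0,0],[4,0,0],[5,0,0],[5,0,0]],"turn":[0,0,0,0,0,0]}' >/dev/null; python3 ok.py 10.3
```

```text
11.0 [557.11, 119.34, 21.29] [-3.02, 5.56, 9.11]
11.6 [556.86, 114.35, 21.28] [-1.85, 4.99, 9.32]
```

```bash
python3 -m inch '{"translation":[[1,0,0],[2,0,0],[3,0,0],[4,0,0],[5,0,0],[6,0,0],[7,0,0],[8,0,0],[8,0,0]],"turn":[0,0,0,0,0,0,0,0,0]}' >/dev/null; python3 ok.py 10.3
python3 - <<'E'
from h import *
p=viewer.camera_params('wrist');a=snap('wrist','w3.png')
import pickle;pickle.dump(p,open('w3.pkl','wb'))
cv2.imwrite('pics/w3b.png',cv2.cvtColor(cv2.resize(a[95:195,180:330],(750,500),interpolation=cv2.INTER_CUBIC),cv2.COLOR_RGB2BGR))
E
```

```text
12.5 [556.52, 106.32, 21.29] [-2.11, 4.66, 8.58]
```

View pics/w3b.png

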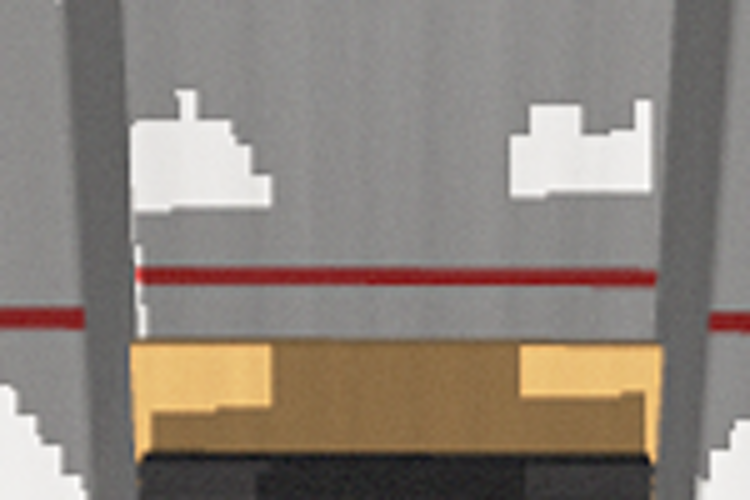

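```bash
python3 - <<'E'
from h import *
import pickle;p=pickle.load(open('w3.pkl','rb'))
f=lambda u,v,z:np.round(ray('w',(180+u/5-.4,95+v/5-.4),z,p),1)
print('cam',-np.array(p['R']).T@np.array(p['t']).ravel())
print('line',f(396,277,6),f(396,270,6),f(396,284,6), 'rail',f(-0,318,34),f(750,321,34))
for z in(8,12,16,20):
  a,b=f(130,341.5,z),f(662,343,z);print('edge',z,a,b,f(396,342,z),np.linalg.norm(a-b),'tread',f(396,455,z))
E
```

```text
cam [553.38010186  33.99450942 163.51473974]
line [554.2  57.6   6. ] [554.2  56.8   6. ] [554.3  58.4   6. ] rail [592.2  55.8  34. ] [520.3  59.   34. ]
edge 8 [585.3  63.5   8. ] [523.7  66.2   8. ] [554.5  64.8   8. ] 61.65914368526365 tread [555.1  78.4   8. ]
edge 12 [584.5  62.8  12. ] [524.5  65.3  12. ] [554.5  64.   12. ] 60.05206074732157 tread [555.   77.3  12. ]
edge 16 [583.7  62.   16. ] [525.3  64.5  16. ] [554.5  63.2  16. ] 58.45348578143147 tread [555.   76.1  16. ]
edge 20 [582.8  61.3  20. ] [526.   63.7  20. ] [554.4  62.4  20. ] 56.85068161420754 tread [554.9  75.   20. ]
```

The line's centre is at v≈277 and the tongue's edge at v≈342 in the crop, so about 5.4 mm remains to the line's centre. I'll go 4 mm, lift off and look from straight above.

```bash
python3 -m inch '{"translation":[[1,0,0],[2,0,0],[3,0,0],[4,0,0],[4,0,0],[4,0,0]],"turn":[0,0,0,0,0,0]}' >/dev/null; python3 ok.py 11
python3 - <<'E'
from h import *
import pickle
p=viewer.camera_params('wrist');a=snap('wrist','w4.png');pickle.dump((p,a),open('w4.pkl','wb'))
cv2.imwrite('pics/w4b.png',cv2.cvtColor(cv2.resize(a[95:195,180:330],(750,500),interpolation=cv2.INTER_CUBIC),cv2.COLOR_RGB2BGR))
E
```

```text
13.15 [556.36, 102.34, 21.33] [-2.33, 4.96, 9.12]
```

View pics/w4b.png

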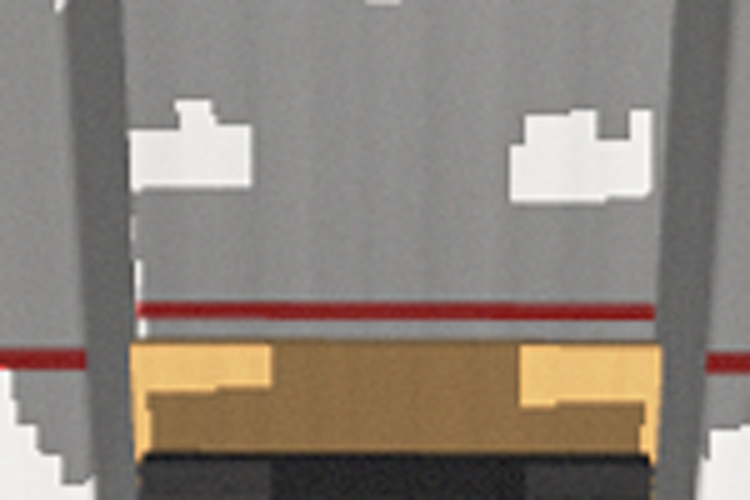

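The line is at v≈311 and the edge at v≈342 (u 130–662), about 1.5–2.2 mm short depending on the tongue's height. I'll lift and look from straight above to settle it.

```bash
python3 -m inch '{"translation":[[0,0,-3],[0,0,-10],[0,0,-20],[-10,0,-30],[-20,0,-30],[-28,0,-30],[-28,0,-30],[-28,0,-30]],"turn":[0,0,0,0,0,0,0,0]}' >/dev/null; python3 ok.py 11
python3 - <<'E'
from h import *
import pickle
p=viewer.camera_params('wrist');a=snap('wrist','w5.png');pickle.dump((p,a),open('w5.pkl','wb'))
u,v=proj('w',np.array([554.3,58,10]),p);u,v=int(u),int(v);print(u-55,v-40,-np.array(p['R']).T@np.array(p['t']).ravel())
cv2.imwrite('pics/w5b.png',cv2.cvtColor(cv2.resize(a[v-40:v+40,u-55:u+55],(770,560),interpolation=cv2.INTER_CUBIC),cv2.COLOR_RGB2BGR))
E
```

```text
14.0 [556.19, 128.56, 49.45] [0.21, 0.07, -0.59]
201 70 [553.39234339  57.0089204  192.0605878 ]
```

View pics/w5b.png

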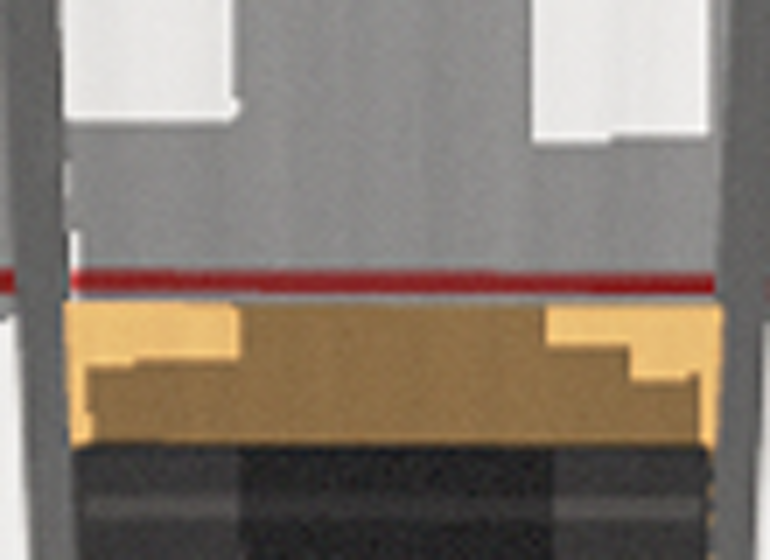

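```bash
python3 - <<'E'
from h import *
import pickle;p,_=pickle.load(open('w5.pkl','rb'))
f=lambda u,v,z:np.round(ray('w',(201+u/7-.43,70+v/7-.43),z,p),2)
print('line',[f(390,v,6) for v in(272,282,292)])
for z in(13,17):print(z,f(390,303.5,z),f(390,446,z),f(65,301,z)-f(722,306,z))
print('to',to([556.36,102.34,30]))
E
```

```text
line [array([554.49,  56.57,   6.  ]), array([554.53,  57.47,   6.  ]), array([554.57,  58.37,   6.  ])]
13 [554.56  59.31  13.  ] [555.1   71.97  13.  ] [59.33 -2.8   0.  ]
17 [554.54  59.26  17.  ] [555.06  71.64  17.  ] [58.01 -2.73  0.  ]
to [25.91544918 -1.24258672 19.44413015]
```

The view from above shows the line at v 272–292 and the tongue's edge at v≈303.5 (u 65–722). That leaves 0.9 mm to the near side of the line, so I'll press again and push about 1.3 mm.

```bash
python3 -m inch '{"translation":[[5,-0.3,5],[10,-0.7,10],[16,-0.7,15],[16,-0.7,20],[16,-0.7,24],[16,-0.7,24.5],[16,-0.7,24.5],[16,-0.7,24.5]],"turn":[0,0,0,0,0,0,0,0]}' >/dev/null; python3 ok.py 2 && 
python3 -m inch '{"translation":[[0,0,0.5],[0,0,1],[0,0,1]],"turn":[0,0,0]}' >/dev/null; python3 ok.py 2 &&
python3 -m inch '{"translation":[[0,0,0.5],[0,0,1],[0,0,1]],"turn":[0,0,0]}' >/dev/null; python3 ok.py 2 &&
python3 -m inch '{"translation":[[0,0,0.5],[0,0,1],[0,0,1]],"turn":[0,0,0]}' >/dev/null; python3 ok.py 2 &&
python3 -m inch '{"translation":[[0,0,0.5],[0,0,1],[0,0,1]],"turn":[0,0,0]}' >/dev/null; python3 ok.py 2
```

```text
14.85 [557.01, 112.34, 25.68] [0.4, 0.11, 0.8]
15.15 [556.8, 112.25, 24.55] [0.79, 0.46, -0.64]
15.45 [556.69, 112.18, 23.39] [0.06, 0.25, 0.13]
15.75 [556.83, 112.17, 22.61] [0.03, 0.77, 1.84]
16.05 [556.91, 112.18, 21.96] [-1.28, -0.42, 5.31]
```

```bash
python3 -m inch '{"translation":[[0,0,0.5],[0,0,1],[0,0,1],[0,0,1]],"turn":[0,0,0,0]}' >/dev/null; python3 ok.py 9;python3 -m inch '{"translation":[[0.5,0,0],[1,0,0],[1.5,0,0],[2,0,0],[2.5,0,0],[2.5,0,0],[2.5,0,0]],"turn":[0,0,0,0,0,0,0]}' >/dev/null; python3 ok.py 9
```

```text
16.45 [556.96, 112.12, 21.47] [-2.04, -0.17, 8.0]
17.15 [556.96, 111.77, 21.56] [-3.06, 5.96, 8.15]
```

```bash
python3 -m inch '{"translation":[[0,0,0.2],[0.4,0,0.2],[0.8,0,0.2],[1.1,0,0.2],[1.1,0,0.2],[1.1,0,0.2]],"turn":[0,0,0,0,0,0]}' >/dev/null; python3 ok.py 9;  python3 -m inch '{"translation":[[0,0,-3],[0,0,-10],[0,0,-20],[-10,0,-30],[-17,0,-30],[-17,0,-30],[-17,0,-30],[-17,0,-30]],"turn":[0,0,0,0,0,0,0,0]}' >/dev/null; python3 ok.py 11
python3 - <<'E'
from h import *
import pickle
p=viewer.camera_params('wrist');a=snap('wrist','w6.png');pickle.dump((p,a),open('w6.pkl','wb'))
u,v=proj('w',np.array([554.3,58,10]),p);u,v=int(u),int(v);print(u-55,v-40,-np.array(p['R']).T@np.array(p['t']).ravel())
cv2.imwrite('pics/w6b.png',cv2.cvtColor(cv2.resize(a[v-40:v+40,u-55:u+55],(770,560),interpolation=cv2.INTER_CUBIC),cv2.COLOR_RGB2BGR))
E
```

```text
17.75 [556.93, 110.79, 21.47] [-3.21, 5.69, 9.01]
18.55 [556.77, 125.54, 49.77] [-0.26, 0.23, -0.62]
202 75 [553.9385657   53.97420687 192.3568104 ]
```

View pics/w6b.png

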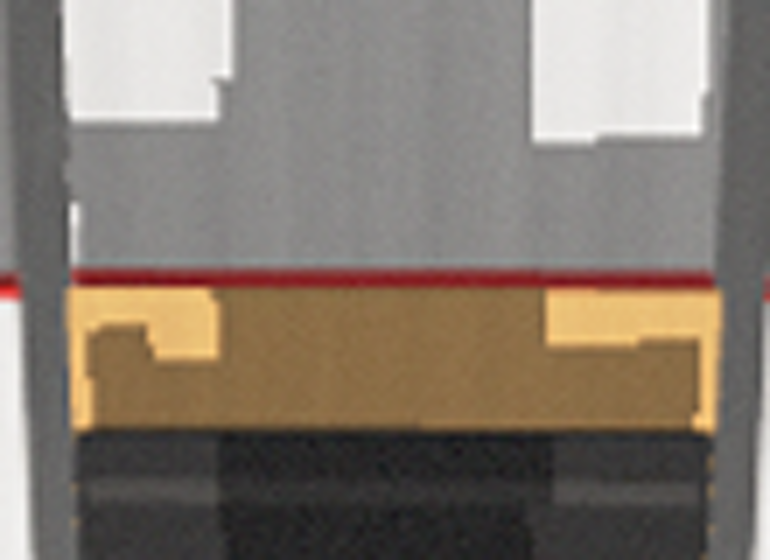

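The line now shows at v 270–288 with the brass edge directly against it at v≈288. The tongue meets the line and hasn't run past it. Next is the switch.

```bash
python3 - <<'E'
from h import *
import pickle;p,_=pickle.load(open('w6.pkl','rb'))
f=lambda u,v,z:np.round(ray('w',(202+u/7-.43,75+v/7-.43),z,p),2)
print(f(390,270,6),f(390,288,17),f(390,288,13));print(to([533.6,-130,200]))
E
```

```text
[554.5   56.55   6.  ] [554.53  57.94  17.  ] [554.54  58.03  13.  ]
[ 256.2308867    13.01912443 -150.17079774]
```

```bash
python3 -m inch '{"translation":[[0,0,-40],[0,0,-80],[20,0,-120],[60,3,-150],[105,6,-150],[150,9,-150],[190,12,-150],[225,13,-150],[245,13,-150],[256,13,-150],[256,13,-150],[256,13,-150]],"turn":[0,0,0,0,0,0,0,0,0,0,0,0]}' >/dev/null; python3 ok.py 9
python3 - <<'E'
from h import *
p=viewer.camera_params('wrist');a=snap('wrist','w7.png')
print(proj('w',np.array([533.6,-197.8,103]),p),-np.array(p['R']).T@np.array(p['t']).ravel())
h=cv2.cvtColor(a,cv2.COLOR_RGB2HSV)
m=(((h[...,0]<8)|(h[...,0]>172))&(h[...,1]>150)&(h[...,2]>100)).astype(np.uint8)
n,l,s,c=cv2.connectedComponentsWithStats(m)
for i in range(1,n):
  if s[i,4]>40: print(s[i],c[i],ray('w',c[i],103,p),ray('w',(s[i,0],c[i,1]),103,p)-ray('w',(s[i,0]+s[i,2],c[i,1]),103,p))
cv2.imwrite('pics/w7b.png',cv2.cvtColor(cv2.resize(a,(768,576)),cv2.COLOR_RGB2BGR))
E
```

```text
19.8 [533.79, -129.11, 199.98] [0.26, 0.22, 0.3]
[255.0502118  112.52774672] [ 530.89795654 -200.8050245   342.51012466]
```

View pics/w7b.png

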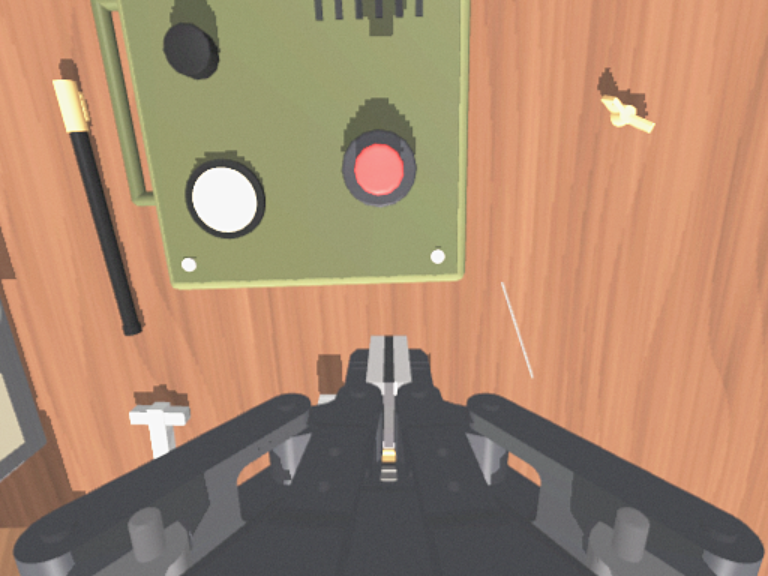

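The red button is at (379,168) in this view, with a diameter of about 29 mm. That puts it at roughly (535.6, -198), in agreement with the top camera.

```bash
python3 -m inch '{"translation":[[20,-4,0],[45,-4.5,20],[60,-4.5,50],[69,-4.5,75],[69,-4.5,88],[69,-4.5,93],[69,-4.5,93],[69,-4.5,93]],"turn":[0,0,0,0,0,0,0,0]}' >/dev/null; python3 ok.py 2 &&
python3 -m inch '{"translation":[[0,0,1],[0,0,2],[0,0,2]],"turn":[0,0,0]}' >/dev/null; python3 ok.py 3.2 &&
python3 -m inch '{"translation":[[0,0,1],[0,0,2],[0,0,2]],"turn":[0,0,0]}' >/dev/null; python3 ok.py 3.2 &&
python3 -m inch '{"translation":[[0,0,1],[0,0,2],[0,0,2]],"turn":[0,0,0]}' >/dev/null; python3 ok.py 3.2 &&
python3 -m inch '{"translation":[[0,0,1],[0,0,1]],"turn":[0,0]}' >/dev/null; python3 ok.py 3.2 &&
python3 -m inch '{"translation":[[0,0,1],[0,0,1]],"turn":[0,0]}' >/dev/null; python3 ok.py 3.2 &&
python3 -m inch '{"translation":[[0,0,1],[0,0,1]],"turn":[0,0]}' >/dev/null; python3 ok.py 3.2 &&
python3 -m inch '{"translation":[[0,0,1],[0,0,1]],"turn":[0,0]}' >/dev/null; python3 ok.py 3.2
```

```text
20.65 [536.77, -198.39, 108.49] [-0.14, 0.27, 1.2]
20.95 [536.79, -198.95, 106.22] [0.95, 0.43, 1.76]
21.25 [536.6, -199.03, 103.77] [1.29, 0.88, 2.71]
21.55 [536.51, -199.04, 101.63] [3.23, 0.37, 4.84]
21.55 [536.51, -199.04, 101.63] [3.23, 0.37, 4.84]
21.55 [536.51, -199.04, 101.63] [3.23, 0.37, 4.84]
21.55 [536.51, -199.04, 101.63] [3.23, 0.37, 4.84]
21.55 [536.51, -199.04, 101.63] [3.23, 0.37, 4.84]
```

```bash
python3 -m inch '{"translation":[[0,0,0.7],[0,0,0.7],[0,0,0.7]],"turn":[0,0,0]}' >/dev/null; python3 ok.py 8.5 &&
python3 -m inch '{"translation":[[0,0,0.7],[0,0,0.7],[0,0,0.7]],"turn":[0,0,0]}' >/dev/null; python3 ok.py 8.5 &&
python3 -m inch '{"translation":[[0,0,0.7],[0,0,0.7],[0,0,0.7]],"turn":[0,0,0]}' >/dev/null; python3 ok.py 8.5 &&
python3 -m inch '{"translation":[[0,0,0.7],[0,0,0.7],[0,0,0.7]],"turn":[0,0,0]}' >/dev/null; python3 ok.py 8.5 &&
python3 -m inch '{"translation":[[0,0,0.7],[0,0,0.7],[0,0,0.7]],"turn":[0,0,0]}' >/dev/null; python3 ok.py 8.5
```

```text
21.85 [536.49, -199.05, 101.05] [2.88, 1.33, 4.68]
22.15 [536.51, -199.05, 101.0] [1.57, 0.98, 8.65]
22.15 [536.51, -199.05, 101.0] [1.57, 0.98, 8.65]
22.15 [536.51, -199.05, 101.0] [1.57, 0.98, 8.65]
22.15 [536.51, -199.05, 101.0] [1.57, 0.98, 8.65]
```

The switch has hit its stop: z holds at 101.0 while the force rises. I'll press slightly further, release, and check everything.

```bash
python3 -m inch '{"translation":[[0,0,0.4],[0,0,0.4],[0,0,0.4]],"turn":[0,0,0]}' >/dev/null; python3 ok.py 12; python3 -m inch '{"translation":[[0,0,-2],[0,0,-5],[0,0,-10],[0,0,-30],[0,0,-60],[0,0,-90],[0,0,-100],[0,0,-100],[0,0,-100]],"turn":[0,0,0,0,0,0,0,0,0]}'
python3 - <<'E'
from h import *
a=snap('top','top9.png')
cv2.imwrite('pics/t9.png',cv2.cvtColor(cv2.resize(a[130:300,80:440],(792,374),interpolation=cv2.INTER_CUBIC),cv2.COLOR_RGB2BGR))
E
```

```text
22.45 [536.55, -199.12, 100.97] [1.55, 2.32, 10.72]
clock: 23.35
tcp_pos: [534.3, -198.4, 197.7]
tool_rot: [[-0.04, -0.999, -0.003], [-0.999, 0.04, 0.001], [-0.001, 0.003, -1.0]]
force: [-0.4, 0.5, -0.1]
gripper_width: -0.0
grip_force: 0.0
```

View pics/t9.png

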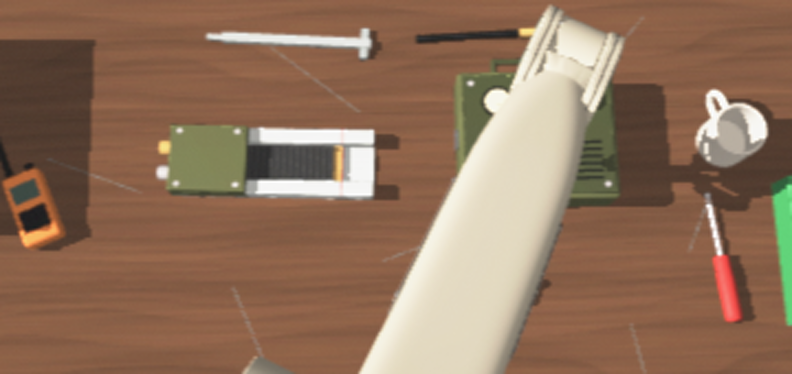

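The top view shows the tongue's edge at the red line (342,162), the bystanders in view where they were, and the arm clear of everything.

```bash
python3 -c "from plant import manip; print(manip.hand_in())"
```

```text
the job is handed in; nothing more can be done
None
```

I slid the tongue out until its front edge met the red line, measured about 0.5 mm short of the line's centre, then let go; I then pressed the test switch to its stop at about 11 N, released it, and handed the job in at about 23 s, with no verdict reported.

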